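Load a spent bottle into the bench crusher and start it with the key

TASK

Crush the spent sample bottle, the slim one without a cap: tip the crusher's hopper well forward, put the bottle inside it and push the hopper fully shut again. Only once the hopper is shut, turn the key clockwise all the way to start, keep it there for about a second, then let it spring back to run. Leave the other containers standing where they are, and the bottle in the shut hopper.

Things in the scene. Friction and masses are not known exactly. Their poses are not given: they have to be found in the camera images.
- crusher: White bottle crusher, fixed, 205 mm high. Origin on the bench at its front face; x points from the front into the machine, y to its left, z up. Covers x 0 to 280, y -145 to 165. Left (y -20 to 150): bay of the metal hopper, roofed by a flat top plate (from x 12 on, underside z 195, top 205). Right (y -145 to -25): solid, flat top at z 205 with the key on a black console.
- hopper (a joint): Tilt of the hopper (rad): 0 fully shut, grows as its top tips out of the front face towards the robot, stop at 0.75. Stiff hinge (about 0.45 N m of friction): it stays where it is left.
- hopper_pivot (a point): Mid-point of the hopper's hinge line, at its bottom front edge, 20 mm above the bench, at crusher x 0, y 65. Axes turn with the hopper, parallel to the crusher's when shut. In them the hopper is an open-topped bin: front panel x 0 to 8, y +-85, z 0 to 235; floor 6 thick; back wall x 134 to 140, z to 100; sides' inner faces y +-79, z to 100 (160 near the front). The bottle may lie any way inside.
- hopper_lip (a point): Middle of the top edge of the hopper's front panel (8 mm thick), 235 mm from the hinge line; axes as hopper_pivot. When shut, the panel stands 50 mm above the crusher's top plate as a lip, to hook from behind over the top plate, or to pinch; push it from in front to shut the hopper.
- key (a joint): Turn of the key (rad): 0 at run, its rest; grows clockwise seen from above to 1.05 at start (stop). A spring drives it back to 0 when let go (0.024 N m at run, 0.11 N m at start).
- key_bow (a point): Centre of the steel key's bow, on its vertical turning axis, 241 mm above the bench, at crusher x 45, y -85. The bow is an upright flat bar 70 long x 8 thick x 32 mm high (16 above and below this point), along this point's x axis, which at run is parallel to the crusher's. Below its ends 20 mm are free down to the console, but for the lock barrel (radius 17, top 22 below this point).
- bottle_mid (a point): Centre of the spent bottle, half-way up: slim white plastic bottle without a cap (dark open mouth on top), standing, 90 mm high, body diameter 46 mm up to 60 mm, neck diameter 26 mm, about 40 g. z axis along the bottle.
- jar_white: White squat capped jar, 68 mm diameter, 75 mm high, bystander. Origin under its centre.
- jar_amber: Amber glass squat capped jar, 62 mm diameter, 78 mm high, bystander. Origin under its centre.
- beaker: Empty glass beaker, 72 mm diameter, 85 mm high, bystander left of the crusher. Origin under its centre.
Mind the look-alikes: they are no part of the job. What is shaped like the part that bears bottle_mid but yellow is not meant.

How it is judged:
By the outcome, as a careful person would: the job done as asked, in the order asked, and still so for the second after the job is handed in, with the robot touching nothing.
It also fails if it takes over 72 s, if anything falls off the work surface, if the arm or the gripper's body presses on something with over 40 N, if the wrist force passes 120 N, or if a joint passes its speed limit or range.

ROBOT

A 6-joint arm with a two-finger parallel gripper is mounted at the origin on the work surface. World frame = base frame: x ahead of the robot, y to its left, z up, the work surface at z = 0. Lengths are in mm, angles in rad, forces in N, time in s.
With the tool pointing down it reaches from about 375 to 975 mm from the base axis. Payload 3.8 kg.
Tool frame: the origin (TCP) lies at the very end of the fingers, on their centre line; the grasp point (between the pads) lies 19 mm behind it (hold_point_z is the distance from the TCP to the grasp point, in mm); y points along the fingers, z is the direction in which the jaws open and shut, and the axes are right-handed (so a half turn about y gives the same grasp; the last joint's range is limited). The gripper opens to 88 mm and grips with 3 to 60 N. Pads are 18 mm wide; open, the fingers measure 123 mm over their backs; the gripper's body (75 mm by 187 mm) begins 45 mm behind the grasp point.
Start: joints at [1.192, 0.264, 1.604, -0, 1.274, -0.037], TCP at [226.246, 635.949, 238.706] pointing down, gripper open.
Joint ranges: [-2.63, 2.63], [-0.94, 2.18], [0.31, 2.57], [-1.31, 4.45], [0, 2.66], [-2.55, 2.55]. Speed limits (rad/s): [2.57, 2.57, 3.14, 3.14, 3.14, 3.14].

INTERFACE

Orientations are given as a 3x3 rotation matrix whose columns are the frame's x, y, z axes.
In Python, from bench import get_obs, camera, close_job, hold_point_z gives the robot as it stands.
- The arm moves only by the tool move_arm, never from a script. Its argument "deltas" is a list of rows, each an object with "rotation": the turn, a rotation vector about the world's x, y, z in rad, a list of three; "travel": the shift along the world's x, y, z in m, a list of three; "claw": the closure, from 0 (fully open) to 1 (shut). A call has 1 to 8 rows; each row shifts and turns the pose as measured when the row begins; what a row does not reach is not made up. A row lasts 1/10 s, in which the tool goes at most 50 mm and 8.59 degrees, less where a joint would pass 70% of its speed; a pose out of reach is approached as far as the arm can. A call is refused whole if a number of a shift passes 0.05 or a number of a turn 0.15, either way. A call with a gripper value outside its range is refused whole. The fingers move at their own pace and stop on an object; "force" is the grip in N (left out, the last holds). Time passes only in rows, so rows that do not move let the fingers close. It gives the time, the measured TCP pose, the force and the opening at its end, in the units of the state.
- get_obs(): the state, without advancing time (a new reading comes with each control period).
- camera(name): name is "side" or "top" or "wrist"; returns a dict with "img" (420x560x3 uint8, blue, green, red), "fx", "fy", "cx", "cy" (pixels), "R" (3x3) and "t" (3): a world point X has camera coordinates R X + t. Camera axes: x right, y down, z forward; pixel columns grow to the right and rows downward; lengths in mm; the calibration is good to about 2 mm. A picture is of the moment at which its call begins. There is no depth.
- close_job(): hands the job in, once; it reports no verdict.
The state is a dict: "t": time; "q": joint angles; "joint_vel": joint speeds; "joint_torque": joint torques, N m; "tcp_pos": TCP position; "tcp_rot": TCP orientation; "wrist_force": force on the tool from outside, world axes, zero at the start; "moment": the same for the moment, N m; "gripper_width": opening from 0.0 (shut) to 1.0 (fully open).
Only numpy, scipy, OpenCV 4.12 (cv2) and the standard library are available. Lean on these libraries where they do the work, as an engineer would, in place of code of your own. Each camera call takes 0.05 s, during which the arm holds its last target.

## Working session

There is one attempt and no reset: what is moved stays moved. The work goes in short steps, Python scripts to look and compute and a tool call to move; the robot and the scene stay as the last step left them, time stands still between calls to the robot, and variables do not carry over. Pictures are saved under pics/ and viewed, and the job is handed in when it is done.

Besides the shell and the picture viewer there is one more tool, called after "Emit:" as a command line: name --argument value ..., lists and objects as JSON in quotes. move_arm: Moves the arm, as the interface text tells. Its arguments: {"type":"object","properties":{"deltas":{"type":"array","items":{"type":"object","properties":{"rotation":{"type":"array","items":{"type":"number"}},"travel":{"type":"array","items":{"type":"number"}},"claw":{"type":"number"}}}},"force":{"type":"number"}},"required":["deltas"]}

```bash
mkdir -p pics; ls
python3 - <<'E'
from bench import *
import cv2,numpy as np
print(get_obs())
for n in ("side","top","wrist"):
    c=camera(n);cv2.imwrite(f"pics/{n}0.png",c["img"]);print(n,c["fx"],c["fy"],c["cx"],c["cy"],c["R"],c["t"])
E
```

```text
pics
{'t': 0.0, 'q': array([ 1.19208092e+00,  2.64749785e-01,  1.60533495e+00, -9.15805681e-06,
        1.27367205e+00, -3.68851040e-02]), 'joint_vel': array([ 2.07237153e-03, -6.49942977e-04, -3.62092560e-05,  1.73015817e-05,
       -1.14723867e-03,  6.97175871e-04]), 'joint_torque': array([-2.57257503e-03, -5.02095938e+01, -3.56880033e+01,  7.27813714e-02,
        2.91203451e-02, -1.54666754e-04]), 'tcp_pos': array([226.00976323, 635.3111412 , 237.4113374 ]), 'tcp_rot': array([[ 9.42143580e-01, -7.92004008e-04,  3.35208663e-01],
       [-3.35209591e-01, -2.01402453e-03,  9.42141430e-01],
       [-7.10613187e-05, -9.99997658e-01, -2.16298762e-03]]), 'wrist_force': array([ 0.53248016, -0.02162039, -0.39371781]), 'moment': array([-0.06105444, -0.00668597,  0.03901604]), 'gripper_width': 1.004907218201611}
side 426.591627831098 426.591627831098 276.9547976047974 210.38908399923685 [[ 0.96113712 -0.27593539  0.00866569]
 [-0.15547411 -0.5669516  -0.80894603]
 [ 0.22812986  0.77616077 -0.58781904]] [-481.7947233   259.70921228 1118.82130343]
top 446.95883459776275 446.95883459776275 289.8805758625569 204.58176749811713 [[ 0.01329478 -0.99965815  0.02251306]
 [-0.98500605 -0.01696636 -0.17168352]
 [ 0.17200679 -0.01989301 -0.98489488]] [  19.86936104  552.17920714 1026.49694372]
wrist 291.36451153367415 291.36451153367415 274.8825181845935 202.67332269254769 [[ 0.33496448  0.94222691 -0.00269398]
 [ 0.89138689 -0.31596159  0.32495799]
 [ 0.30533296 -0.11125076 -0.94572462]] [-673.39609425  -44.76083609  391.23712973]
```

View pics/side0.png

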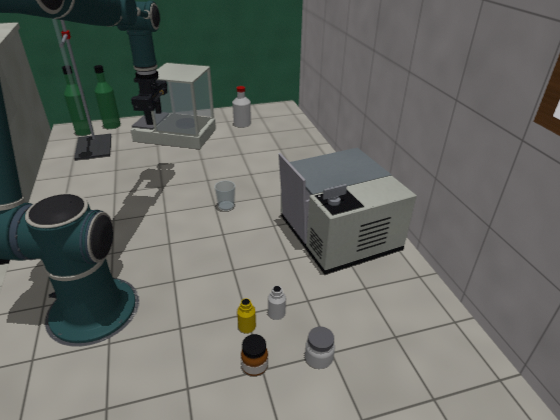

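View pics/top0.png

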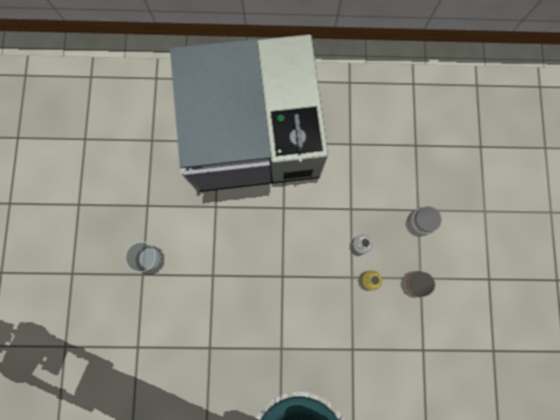

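View pics/wrist0.png

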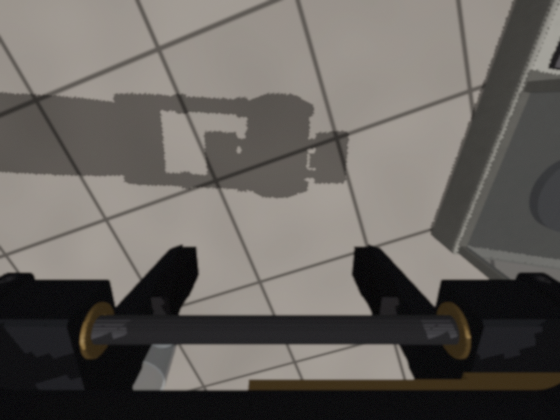

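The white bottle shows at side (277,303) and top (362,245). The yellow look-alike is at side (246,316) and top (372,281), and the capped jars stand around them. I'll confirm this in enlarged crops.

Run:
```python
import cv2,numpy as np
t=cv2.imread("pics/top0.png");s=cv2.imread("pics/side0.png")
cv2.imwrite("pics/c1.png",cv2.resize(t[30:200,160:340],None,fx=3.5,fy=3.5,interpolation=cv2.INTER_CUBIC)[:600])
a=cv2.resize(t[200:310,330:450],None,fx=3.3,fy=3.3,interpolation=cv2.INTER_CUBIC)
b=cv2.resize(s[270:380,225:345],None,fx=3.3,fy=3.3,interpolation=cv2.INTER_CUBIC)
cv2.imwrite("pics/c2.png",np.hstack([a,b]))
cv2.imwrite("pics/c3.png",cv2.resize(s[145:270,270:420],None,fx=4.5,fy=4.5,interpolation=cv2.INTER_CUBIC))
```

```text
(no output)
```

View pics/c1.png

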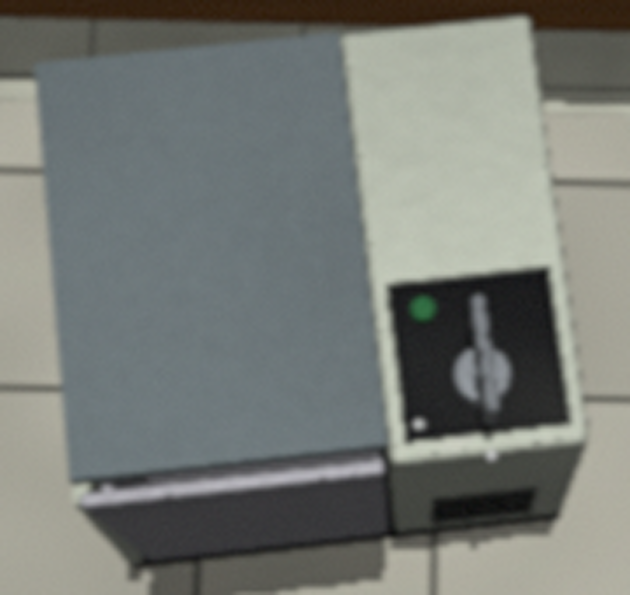

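View pics/c2.png

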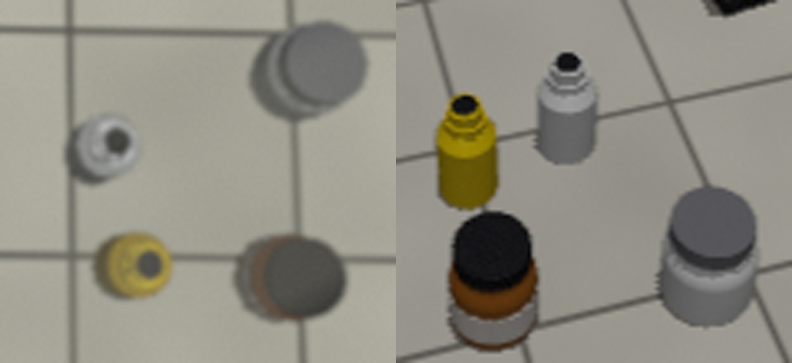

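View pics/c3.png

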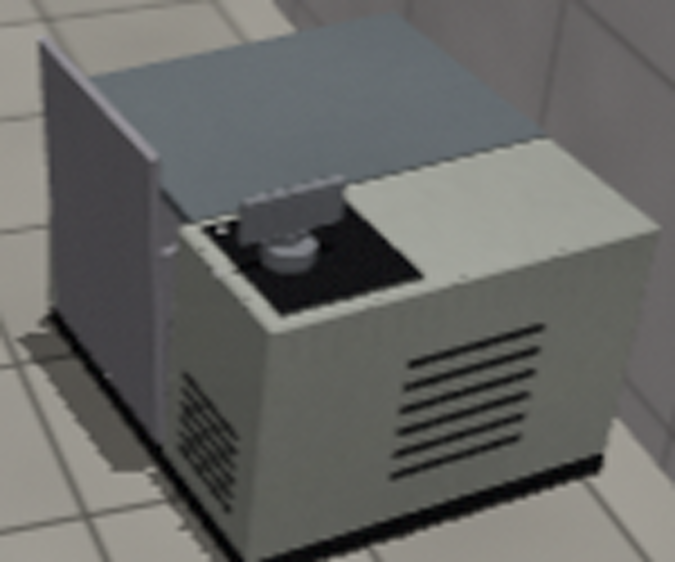

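```bash
cat > h.py <<'E'
import numpy as np,cv2
from bench import *
def ray(c,u,v):
    d=c["R"].T@np.array([(u-c["cx"])/c["fx"],(v-c["cy"])/c["fy"],1]); o=-c["R"].T@c["t"]; return o,d
def onz(c,u,v,z):
    o,d=ray(c,u,v); return o+d*(z-o[2])/d[2]
def tri(rs):
    A=0;b=0
    for o,d in rs:
        d=d/np.linalg.norm(d);P=np.eye(3)-np.outer(d,d);A=A+P;b=b+P@o
    return np.linalg.solve(A,b)
def proj(c,X):
    p=c["R"]@np.asarray(X,float)+c["t"];return np.array([c["fx"]*p[0]/p[2]+c["cx"],c["fy"]*p[1]/p[2]+c["cy"]])
E
python3 - <<'E'
from h import *
T=camera("top");S=camera("side")
tp=lambda u,v:(u/3.5+160,v/3.5+30)
sp=lambda u,v:(u/4.5+270,v/4.5+145)
for n,p in dict(BL=(38,65),BR=(530,15),FR=(585,440),FL=(70,480),seamB=(343,35),seamF=(387,447)).items(): print(n,onz(T,*tp(*p),205).round(1))
for n,p in dict(BR=(658,230),FR=(273,330),BL=(395,12),seamB=(545,138),seamF=(180,228)).items(): print("side",n,onz(S,*sp(*p),205).round(1))
# lip ends
L=tri([ray(T,*tp(80,502)),ray(S,*sp(40,40))]);R=tri([ray(T,*tp(383,470)),ray(S,*sp(157,158))]);print("lip",L,R)
for n,p,q in (("keyfront",(493,410),(242,208)),("keyback",(478,296),(342,180))):
    print(n,tri([ray(T,*tp(*p)),ray(S,*sp(*q))]),onz(T,*tp(*p),257),onz(S,*sp(*q),257))
a=lambda u,v:(u/3.3+330,v/3.3+200)
b=lambda u,v:((u-396)/3.3+225,v/3.3+270)
for n,p,q in (("bottle",(117,141),(568,62)),("yellow",(149,264),(464,105)),("jw",(325,62),(713,222)),("ja",(304,277),(493,250))):
    print(n,tri([ray(T,*a(*p)),ray(S,*b(*q))]),onz(T,*a(*p),90),onz(S,*b(*q),90))
print("beaker",onz(T,149,258,85),onz(S,226,188,85))
E
```

```text
BL [862.5 293.6 205. ]
BR [904.2 -10.8 205. ]
FR [629.3 -45.  205. ]
FL [598.8 259.3 205. ]
seamB [887.6 105.9 205. ]
seamF [622.6  73.  205. ]
side BR [902.2 -11.3 205. ]
side FR [631.9 -44.1 205. ]
side BL [866.4 298.2 205. ]
side seamB [887.3 106.5 205. ]
side seamF [615.5  69.4 205. ]
lip [574.38858193 242.07574419 252.07949682] [596.91864768  73.20520099 256.24854572]
keyfront [631.22413996  12.33126631 253.61945777] [630.59619373  12.39247578 257.        ] [628.67256105   7.5044181  257.        ]
keyback [698.11744863  21.59668535 256.0267689 ] [697.99398223  21.57415732 257.        ] [697.12081406  20.13947469 257.        ]
bottle [ 459.13248785 -143.88306903   93.43717044] [ 459.03671061 -144.46480066   90.        ] [ 460.48155175 -140.768727     90.        ]
yellow [ 375.27648879 -164.31568596   93.32296523] [ 375.45572567 -165.04093864   90.        ] [ 375.66543505 -161.35550947   90.        ]
jw [ 518.91524853 -296.56154748   75.09630294] [ 516.602321   -291.52425131   90.        ] [ 513.97249036 -306.99370637   90.        ]
ja [ 368.66617462 -276.53848915   73.09288313] [ 368.13044124 -271.11456406   90.        ] [ 366.62750884 -288.81836722   90.        ]
beaker [417.55228994 345.08926061  85.        ] [423.17746211 354.07503453  85.        ]
```

Scene so far:
- **Crusher:** origin ≈ (609, 97), yaw ≈ 0.124.
- **Hopper:** slightly ajar, with its lip about 14 mm out.
- **Key:** ≈ (664.5, 17).
- **Bottle:** ≈ (459, -144). It is the white one with a dark open mouth. The yellow one is the look-alike.

First I'll hook the lip from behind with the fingers closed.

Emit:
move_arm --deltas '[{"travel": [0.03, -0.035, 0.012], "rotation": [0, 0, 0.03], "claw": 1}, {"travel": [0.03, -0.035, 0.012], "rotation": [0, 0, 0.06], "claw": 1}, {"travel": [0.03, -0.035, 0.012], "rotation": [0, 0, 0.06], "claw": 1}, {"travel": [0.03, -0.035, 0.012], "rotation": [0, 0, 0.06], "claw": 1}, {"travel": [0.03, -0.035, 0.012], "rotation": [0, 0, 0.06], "claw": 1}, {"travel": [0.03, -0.035, 0.012], "rotation": [0, 0, 0.06], "claw": 1}, {"travel": [0.03, -0.035, 0.012], "rotation": [0, 0, 0.06], "claw": 1}, {"travel": [0.03, -0.035, 0.012], "rotation": [0, 0, 0.06], "claw": 1}]' --force 20

```text
t: 1.05
tcp_pos: [466.9, 347.7, 332.6]
tcp_rot: [[0.991, -0.002, -0.137], [0.137, -0.006, 0.991], [-0.002, -1.0, -0.006]]
wrist_force: [0.9, -0.1, -0.9]
gripper_width: 0.298
```

Emit:
move_arm --deltas '[{"travel": [0.032, -0.036, 0]}, {"travel": [0.032, -0.036, 0]}, {"travel": [0.032, -0.036, 0]}, {"travel": [0.032, -0.036, 0]}, {"travel": [0.028, -0.036, -0.01]}, {"travel": [0, 0, -0.02]}, {"travel": [0, 0, 0]}]'

```text
invalid input at $.deltas[0]: expected keys rotation, travel, claw
```

Run:
```python
from h import *
c=camera("wrist");cv2.imwrite("pics/w1.png",c["img"])
s=camera("side");cv2.imwrite("pics/s1.png",cv2.resize(s["img"][60:270,240:440],None,fx=2.8,fy=2.8))
print(get_obs()["tcp_pos"])
```

```text
[470.09720359 345.54556757 334.45141703]
```

View pics/w1.png

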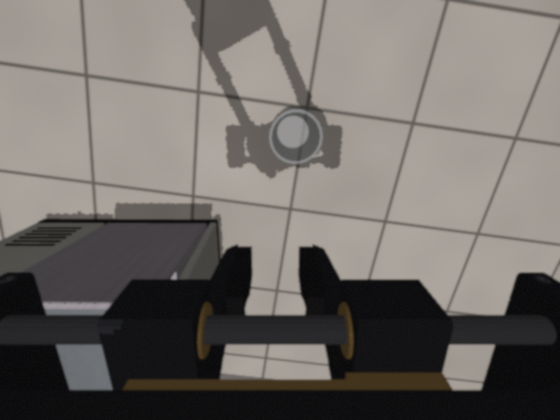

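View pics/s1.png

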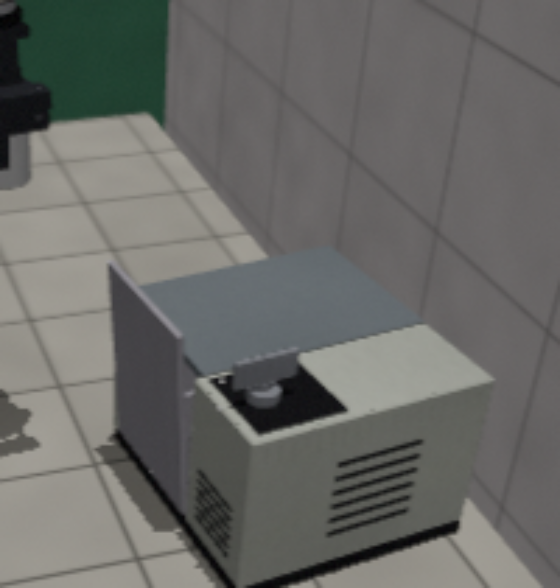

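All keys are required in each row. The wrist view shows the crusher lower left and the beaker at (295,135), still standing. Carrying on.

Emit:
move_arm --deltas '[{"travel": [0.032, -0.036, 0], "rotation": [0, 0, 0], "claw": 1}, {"travel": [0.032, -0.036, 0], "rotation": [0, 0, 0], "claw": 1}, {"travel": [0.032, -0.036, 0], "rotation": [0, 0, 0], "claw": 1}, {"travel": [0.032, -0.036, 0], "rotation": [0, 0, 0], "claw": 1}, {"travel": [0.028, -0.036, -0.01], "rotation": [0, 0, 0], "claw": 1}, {"travel": [0, 0, -0.02], "rotation": [0, 0, 0], "claw": 1}, {"travel": [0, 0, 0], "rotation": [0, 0, 0], "claw": 1}]'

```text
t: 1.85
tcp_pos: [627.1, 164.4, 302.7]
tcp_rot: [[0.992, 0.002, -0.128], [0.128, -0.002, 0.992], [0.002, -1.0, -0.002]]
wrist_force: [-0.7, -0.1, -0.4]
gripper_width: 0.005
```

Run:
```python
from h import *
c=camera("wrist");cv2.imwrite("pics/w2.png",c["img"])
s=camera("side");cv2.imwrite("pics/s2.png",cv2.resize(s["img"][60:270,240:440],None,fx=2.8,fy=2.8))
print(get_obs()["tcp_pos"])
```

```text
[627.92175731 165.50982779 305.98426279]
```

View pics/w2.png

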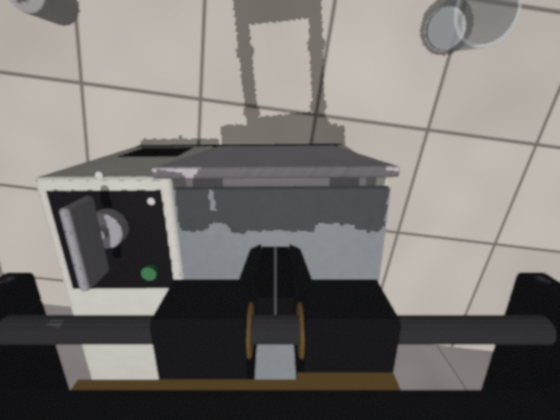

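View pics/s2.png

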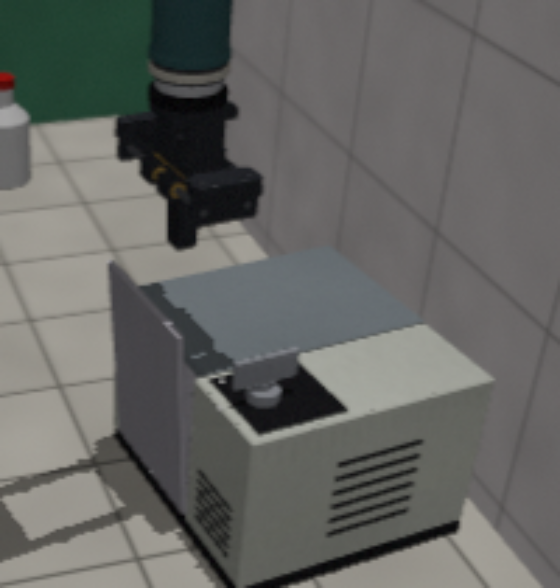

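Run:
```python
from h import *
c=camera("wrist");im=c["img"]
for u in (180,275,370): print("roof",onz(c,u,187,205).round(1))
for uv in ((160,169),(160,175),(395,167),(395,174)): print("lip",onz(c,*uv,255).round(1))
cv2.imwrite("pics/w2k.png",cv2.resize(im[170:310,40:190],None,fx=4,fy=4,interpolation=cv2.INTER_CUBIC))
```

```text
roof [624.6  80.5 205. ]
roof [613.7 163.1 205. ]
roof [602.9 245.6 205. ]
lip [596.8  81.7 255. ]
lip [601.1  81.7 255. ]
lip [574.5 240.6 255. ]
lip [579.3 241.9 255. ]
```

View pics/w2k.png

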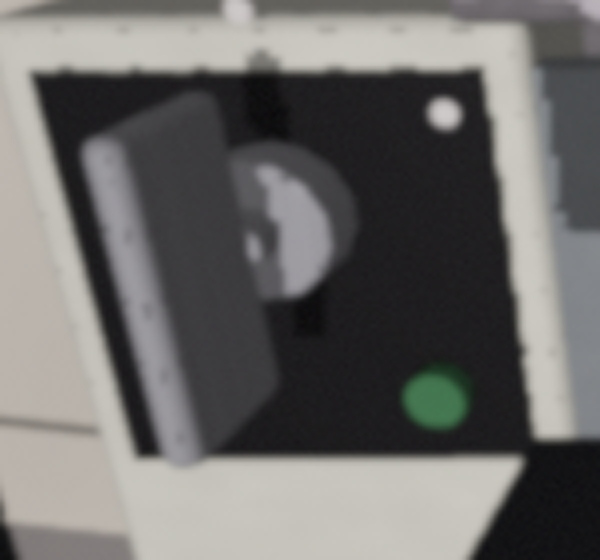

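Run:
```python
from h import *
c=camera("wrist")
a=onz(c,65.5,206,257);b=onz(c,85,284.5,257);print(a,b,(a+b)/2,np.arctan2(*(b-a)[1::-1]))
```

```text
[632.74077906  15.85091916 257.        ] [698.05811073  24.05928058 257.        ] [665.3994449   19.95509987 257.        ] 0.12501361288135832
```

Emit:
move_arm --deltas '[{"travel": [0, 0, -0.03], "rotation": [0, 0, 0], "claw": 1}, {"travel": [0, 0, -0.03], "rotation": [0, 0, 0], "claw": 1}, {"travel": [0, 0, -0.018], "rotation": [0, 0, 0], "claw": 1}, {"travel": [0, 0, 0], "rotation": [0, 0, 0], "claw": 1}]'

```text
t: 2.45
tcp_pos: [628.9, 172.5, 235.7]
tcp_rot: [[0.99, 0.022, -0.138], [0.138, 0.003, 0.99], [0.022, -1.0, 0.0]]
wrist_force: [-1.5, -0.2, -0.1]
gripper_width: 0.001
```

Emit:
move_arm --deltas '[{"travel": [0, -0.004, -0.014], "rotation": [0, 0, 0], "claw": 1}, {"travel": [0, 0, 0], "rotation": [0, 0, 0], "claw": 1}]'

```text
t: 2.65
tcp_pos: [629.3, 170.3, 223.8]
tcp_rot: [[0.99, 0.026, -0.14], [0.14, 0.004, 0.99], [0.026, -1.0, 0.0]]
wrist_force: [-0.7, -0.8, -0.2]
gripper_width: 0.006
```

Run:
```python
from h import *
o=get_obs();print(o["tcp_pos"],o["tcp_rot"],o["q"],o["joint_vel"])
s=camera("side");cv2.imwrite("pics/s3.png",cv2.resize(s["img"][60:270,240:440],None,fx=2.8,fy=2.8))
o=get_obs();print(o["tcp_pos"],o["tcp_rot"])
```

```text
[629.26515212 170.28166657 223.7559263 ] [[ 9.89780420e-01  2.55471431e-02 -1.40292779e-01]
 [ 1.40234470e-01  4.06877090e-03  9.90109963e-01]
 [ 2.58653001e-02 -9.99665338e-01  4.44599700e-04]] [ 0.22700171  0.21385654  1.69334236 -0.00190905  1.20858399 -1.48389257] [ 0.01753266 -0.03286093 -0.06015769  0.00740271  0.01159241  0.00409521]
[630.44268102 170.71104383 225.72642089] [[ 0.98972384  0.02867915 -0.14008652]
 [ 0.13999641  0.00513619  0.99013869]
 [ 0.02911585 -0.99957547  0.00106843]]
```

View pics/s3.png

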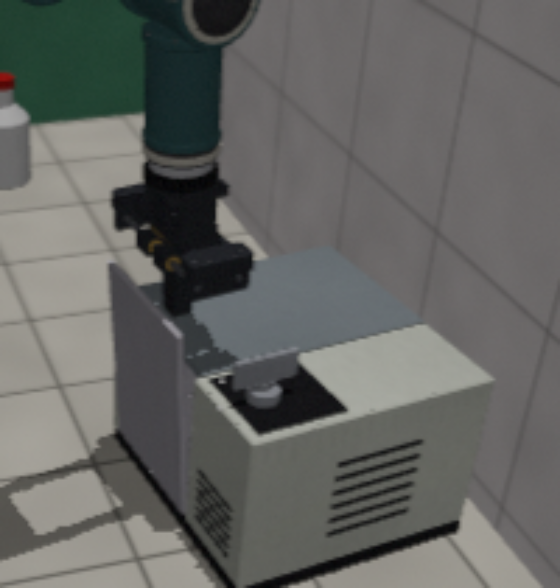

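Emit:
move_arm --deltas '[{"travel": [-0.015, -0.004, -0.003], "rotation": [0, 0.015, 0], "claw": 1}, {"travel": [-0.015, -0.004, -0.001], "rotation": [0, 0.01, -0.01], "claw": 1}, {"travel": [-0.015, -0.002, 0], "rotation": [0, 0, 0], "claw": 1}, {"travel": [-0.015, -0.002, 0], "rotation": [0, 0, 0], "claw": 1}, {"travel": [-0.015, -0.002, -0.003], "rotation": [0, 0, 0], "claw": 1}]'

```text
t: 3.2
tcp_pos: [556.4, 156.4, 223.8]
tcp_rot: [[0.992, 0.016, -0.127], [0.127, 0.009, 0.992], [0.017, -1.0, 0.006]]
wrist_force: [3.8, 0.4, -1.2]
gripper_width: 0.001
```

Emit:
move_arm --deltas '[{"travel": [-0.01, -0.001, -0.016], "rotation": [0, 0.01, 0], "claw": 1}, {"travel": [-0.014, -0.002, -0.01], "rotation": [0, 0, 0], "claw": 1}, {"travel": [-0.014, -0.002, -0.01], "rotation": [0, 0, 0], "claw": 1}, {"travel": [-0.014, -0.002, -0.01], "rotation": [0, 0, 0], "claw": 1}, {"travel": [-0.012, -0.002, -0.008], "rotation": [0, 0, 0], "claw": 1}, {"travel": [0, 0, 0], "rotation": [0, 0, 0], "claw": 1}]'

```text
t: 3.8
tcp_pos: [491.5, 146.6, 178.7]
tcp_rot: [[0.992, 0.027, -0.123], [0.123, 0.015, 0.992], [0.029, -1.0, 0.011]]
wrist_force: [-0.1, -0.5, -0.5]
gripper_width: 0.007
```

Run:
```python
from h import *
s=camera("side");cv2.imwrite("pics/s4.png",cv2.resize(s["img"][60:270,240:440],None,fx=2.8,fy=2.8))
o=get_obs();p=o["tcp_pos"]-np.array([609.5,97,0]);a=.1245;print(o["tcp_pos"],o["tcp_rot"][:,1],o["wrist_force"],"crx",p[0]*np.cos(a)+p[1]*np.sin(a),-p[0]*np.sin(a)+p[1]*np.cos(a))
```

```text
[492.48184294 146.82459633 179.50444209] [ 0.02868378  0.01488594 -0.99947769] [ 0.33850616 -0.26723515  0.63978134] crx -109.92527298481025 63.970101140730705
```

View pics/s4.png

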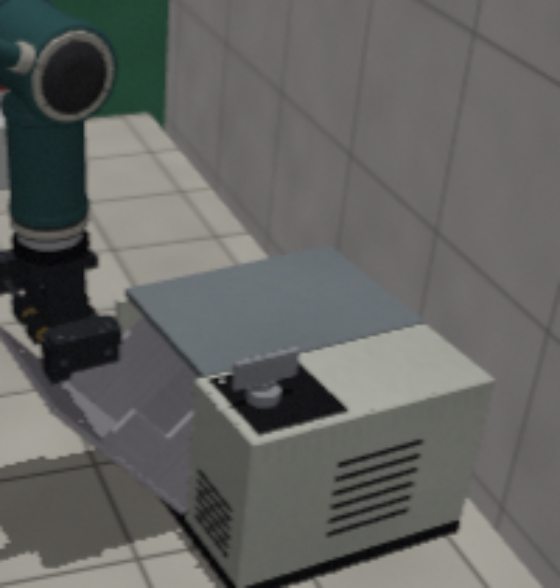

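Emit:
move_arm --deltas '[{"travel": [-0.008, -0.001, -0.007], "rotation": [0, 0.02, 0], "claw": 1}, {"travel": [-0.005, -0.001, -0.003], "rotation": [0, 0, 0], "claw": 1}, {"travel": [0.01, 0, 0.025], "rotation": [0, 0, 0], "claw": 1}, {"travel": [0.005, 0, 0.04], "rotation": [0, 0, 0], "claw": 0.3}, {"travel": [0, -0.005, 0.045], "rotation": [0.01, 0, 0], "claw": 0}, {"travel": [0, -0.03, 0.03], "rotation": [0, 0, 0], "claw": 0}, {"travel": [0, -0.045, 0], "rotation": [0, 0, 0], "claw": 0}, {"travel": [0, -0.045, 0], "rotation": [0, 0, 0], "claw": 0}]'

```text
t: 4.65
tcp_pos: [492.3, 19.7, 313.8]
tcp_rot: [[0.991, 0.003, -0.13], [0.13, 0.025, 0.991], [0.006, -1.0, 0.025]]
wrist_force: [0.6, -1.8, -0.2]
gripper_width: 0.434
```

Run:
```python
from h import *
s=camera("side");cv2.imwrite("pics/s5.png",cv2.resize(s["img"][130:380,200:440],None,fx=2.4,fy=2.4))
t=camera("top");cv2.imwrite("pics/t5.png",cv2.resize(t["img"][100:320,150:450],None,fx=2.6,fy=2.6))
o=get_obs();print(o["tcp_pos"],o["tcp_rot"])
```

```text
[492.43699505  16.31274072 313.48603638] [[ 0.99237739  0.00277143 -0.12320485]
 [ 0.12310989  0.02292486  0.99212822]
 [ 0.00557407 -0.99973335  0.02240892]]
```

View pics/s5.png

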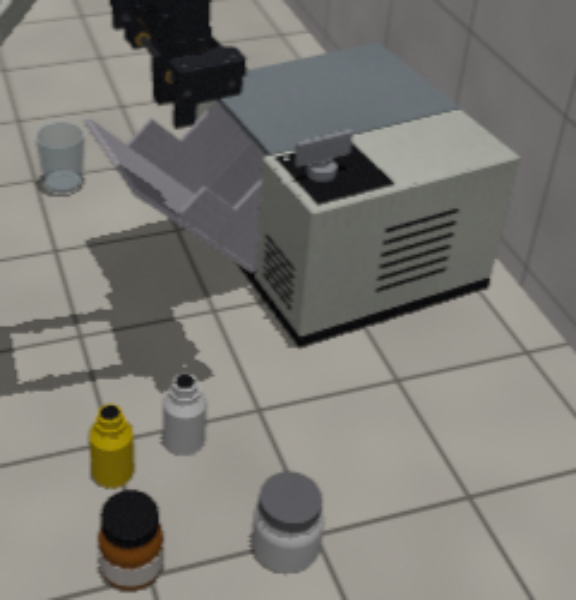

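View pics/t5.png

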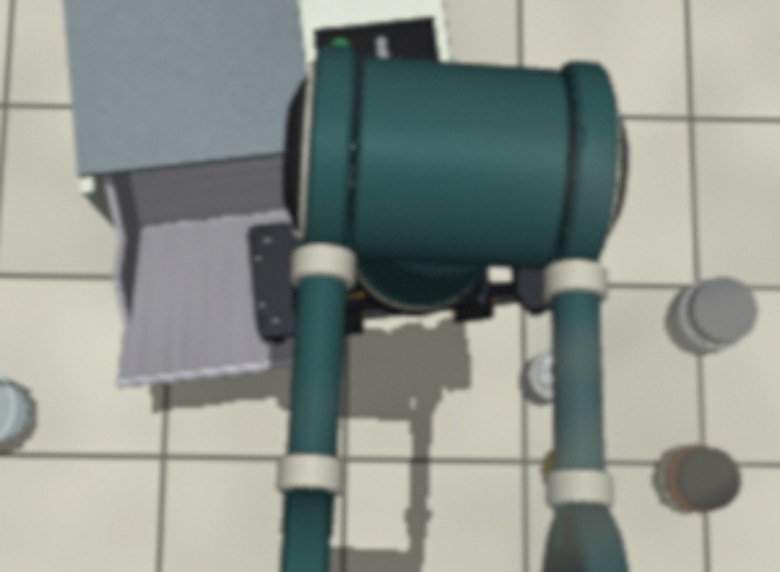

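Emit:
move_arm --deltas '[{"travel": [-0.008, -0.04, 0], "rotation": [-0.02, 0, 0], "claw": 0}, {"travel": [-0.009, -0.04, -0.02], "rotation": [0, 0, 0], "claw": 0}, {"travel": [-0.008, -0.04, -0.03], "rotation": [0, 0, 0], "claw": 0}, {"travel": [-0.008, -0.033, -0.035], "rotation": [0, 0, 0], "claw": 0}, {"travel": [0, 0, -0.025], "rotation": [0, 0, 0], "claw": 0}, {"travel": [0, 0, 0], "rotation": [0, 0, 0], "claw": 0}]'

```text
t: 5.35
tcp_pos: [457.1, -139.1, 199.8]
tcp_rot: [[0.993, 0.001, -0.121], [0.121, 0.007, 0.993], [0.002, -1.0, 0.007]]
wrist_force: [-0.2, 0.3, -0.4]
gripper_width: 0.995
```

Run:
```python
from h import *
t=camera("wrist");cv2.imwrite("pics/w6.png",t["img"])
o=get_obs();print(o["tcp_pos"],o["tcp_rot"])
print(proj(t,[459.5,-143,90]),proj(t,[459.5,-143,0]))
```

```text
[ 458.14349953 -139.27177953  201.56192042] [[ 0.99248153  0.00334875 -0.1223487 ]
 [ 0.12232746  0.00594594  0.99247198]
 [ 0.00405102 -0.99997672  0.00549159]]
[269.91865863 201.91192694] [270.65556229 177.93154484]
```

View pics/w6.png

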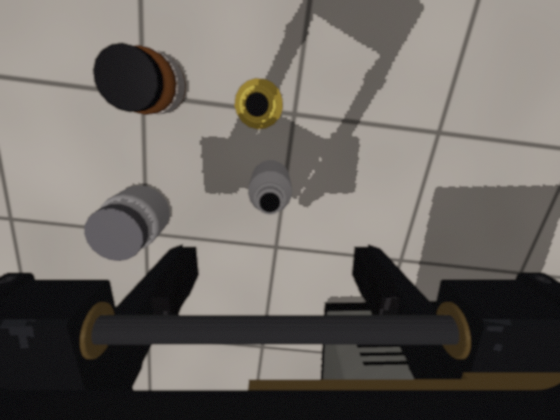

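The wrist view puts the white bottle's dark mouth at (269,202), and the prediction is (270,202). The yellow one is at (257,103). Descending.

Emit:
move_arm --deltas '[{"travel": [0.001, -0.004, -0.04], "rotation": [0, 0, 0], "claw": 0}, {"travel": [0, 0, -0.04], "rotation": [0, 0, 0], "claw": 0}, {"travel": [0, 0, -0.04], "rotation": [0, 0, 0], "claw": 0}, {"travel": [0, 0, -0.03], "rotation": [0, 0, 0], "claw": 0}, {"travel": [0, 0, -0.01], "rotation": [0, 0, 0], "claw": 0}, {"travel": [0, 0, 0], "rotation": [0, 0, 0], "claw": 0}]'

```text
t: 6.0
tcp_pos: [470.1, -140.7, 48.7]
tcp_rot: [[0.991, 0.021, -0.129], [0.129, 0.002, 0.992], [0.021, -1.0, -0.001]]
wrist_force: [0.3, -0.1, 0.8]
gripper_width: 1.003
```

Emit:
move_arm --deltas '[{"travel": [-0.008, -0.002, -0.01], "rotation": [0, 0.015, 0], "claw": 0}, {"travel": [-0.003, 0, -0.007], "rotation": [0, 0, 0], "claw": 0}, {"travel": [0, 0, 0], "rotation": [0, 0, 0], "claw": 0}]'

```text
t: 6.3
tcp_pos: [462.8, -143.4, 35.5]
tcp_rot: [[0.991, 0.012, -0.131], [0.131, -0.001, 0.991], [0.012, -1.0, -0.003]]
wrist_force: [0.1, 0.3, -0.4]
gripper_width: 1.003
```

Emit:
move_arm --deltas '[{"travel": [-0.003, 0, -0.004], "rotation": [0, 0.01, 0], "claw": 0.3}, {"travel": [0, 0, 0], "rotation": [0, 0, 0], "claw": 1}, {"travel": [0, 0, 0], "rotation": [0, 0, 0], "claw": 1}, {"travel": [0, 0, 0], "rotation": [0, 0, 0], "claw": 1}, {"travel": [0, 0, 0], "rotation": [0, 0, 0], "claw": 1}]' --force 12

```text
t: 6.8
tcp_pos: [461.5, -144.4, 33.7]
tcp_rot: [[0.991, 0.006, -0.13], [0.13, -0.003, 0.991], [0.006, -1.0, -0.004]]
wrist_force: [-0.4, -0.3, -1.3]
gripper_width: 0.569
```

Emit:
move_arm --deltas '[{"travel": [0, 0, 0], "rotation": [0, 0, 0], "claw": 1}, {"travel": [0, 0, 0], "rotation": [0, 0, 0], "claw": 1}, {"travel": [0, 0, 0.01], "rotation": [0, 0, 0], "claw": 1}, {"travel": [0, 0, 0.03], "rotation": [0, 0, 0], "claw": 1}]'

```text
t: 7.2
tcp_pos: [457.6, -143.0, 71.2]
tcp_rot: [[0.992, -0.003, -0.13], [0.13, 0.0, 0.992], [-0.003, -1.0, 0.001]]
wrist_force: [0.6, -0.1, -0.3]
gripper_width: 0.516
```

Run:
```python
from h import *
s=camera("side");cv2.imwrite("pics/s7.png",cv2.resize(s["img"][230:380,200:360],None,fx=3,fy=3))
o=get_obs();print(o["tcp_pos"],o["gripper_width"])
```

```text
[ 461.93862251 -144.59879718   77.33814956] 0.5177645641713937
```

View pics/s7.png

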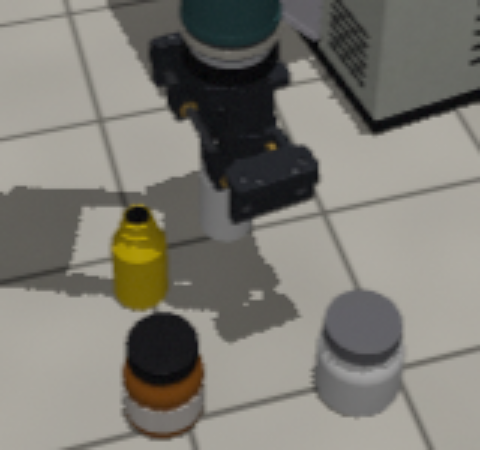

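Emit:
move_arm --deltas '[{"travel": [0, 0, 0.045], "rotation": [0, 0, 0], "claw": 1}, {"travel": [0, 0.01, 0.045], "rotation": [0, 0, 0], "claw": 1}, {"travel": [0.005, 0.025, 0.04], "rotation": [0, 0, 0], "claw": 1}, {"travel": [0.01, 0.03, 0.035], "rotation": [0, 0, 0], "claw": 1}, {"travel": [0.012, 0.035, 0.02], "rotation": [0, 0, 0], "claw": 1}, {"travel": [0.015, 0.04, 0], "rotation": [0, 0, 0], "claw": 1}, {"travel": [0.015, 0.04, 0], "rotation": [0, 0, 0], "claw": 1}, {"travel": [0.015, 0.04, 0], "rotation": [0, 0, 0], "claw": 1}]'

```text
t: 8.05
tcp_pos: [535.2, 79.5, 280.5]
tcp_rot: [[0.992, 0.023, -0.12], [0.12, -0.004, 0.993], [0.022, -1.0, -0.006]]
wrist_force: [0.9, -0.8, -0.0]
gripper_width: 0.512
```

Emit:
move_arm --deltas '[{"travel": [0.012, 0.03, 0], "rotation": [0.005, -0.05, 0], "claw": 1}, {"travel": [0.01, 0.03, 0], "rotation": [0.01, -0.075, 0], "claw": 1}, {"travel": [0.006, 0.014, 0], "rotation": [0.01, -0.075, 0], "claw": 1}, {"travel": [0, 0, 0], "rotation": [0.01, -0.075, 0], "claw": 1}, {"travel": [0, 0, 0], "rotation": [0.01, -0.075, 0], "claw": 1}, {"travel": [0, 0, 0], "rotation": [0, 0, 0], "claw": 1}]'

```text
t: 8.65
tcp_pos: [566.0, 164.3, 284.5]
tcp_rot: [[0.916, 0.38, -0.128], [0.118, 0.048, 0.992], [0.383, -0.924, -0.001]]
wrist_force: [-1.4, -0.2, -0.4]
gripper_width: 0.514
```

Run:
```python
from h import *
s=camera("side");cv2.imwrite("pics/s8.png",cv2.resize(s["img"][60:270,240:440],None,fx=2.8,fy=2.8))
t=camera("top");cv2.imwrite("pics/t8.png",cv2.resize(t["img"][60:280,150:350],None,fx=2.6,fy=2.6))
o=get_obs();print(o["tcp_pos"],o["tcp_rot"],o["gripper_width"])
```

```text
[567.69536281 164.17805467 285.795864  ] [[ 9.16120361e-01  3.80367994e-01 -1.26663620e-01]
 [ 1.17276262e-01  4.78595155e-02  9.91945435e-01]
 [ 3.83366355e-01 -9.23596046e-01 -7.63059849e-04]] 0.5140111966463405
```

View pics/s8.png

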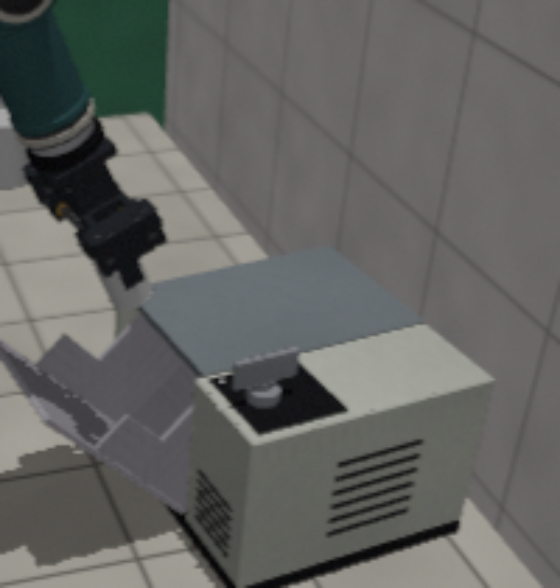

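View pics/t8.png

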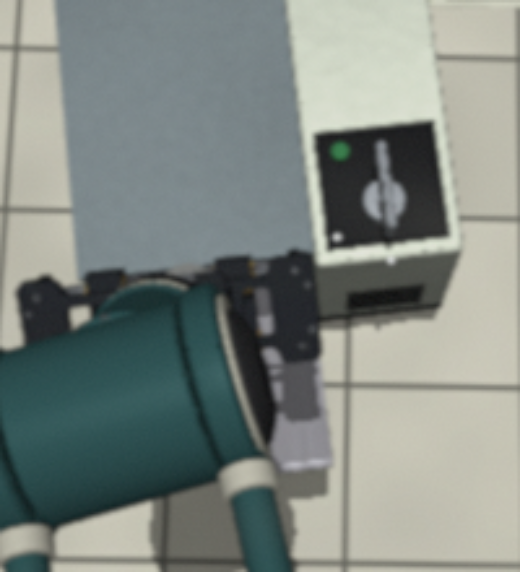

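Emit:
move_arm --deltas '[{"travel": [0, -0.006, -0.03], "rotation": [0, 0, 0], "claw": 1}, {"travel": [0, 0, -0.03], "rotation": [0, 0, 0], "claw": 1}, {"travel": [0, 0, -0.03], "rotation": [0, 0, 0], "claw": 1}, {"travel": [0, 0, 0], "rotation": [0, 0, 0], "claw": 1}]'

```text
t: 9.15
tcp_pos: [572.4, 157.6, 199.3]
tcp_rot: [[0.915, 0.384, -0.124], [0.115, 0.048, 0.992], [0.387, -0.922, 0.0]]
wrist_force: [0.2, 0.0, -0.4]
gripper_width: 0.515
```

Emit:
move_arm --deltas '[{"travel": [-0.003, 0, -0.02], "rotation": [0, 0, 0], "claw": 1}, {"travel": [-0.001, 0, -0.02], "rotation": [0, 0, 0], "claw": 1}, {"travel": [-0.001, 0, -0.015], "rotation": [0, 0, 0], "claw": 1}, {"travel": [0, 0, 0], "rotation": [0, 0, 0], "claw": 1}]'

```text
t: 9.55
tcp_pos: [574.1, 157.6, 150.2]
tcp_rot: [[0.913, 0.389, -0.122], [0.112, 0.048, 0.993], [0.392, -0.92, 0.001]]
wrist_force: [-0.7, 0.7, 0.0]
gripper_width: 0.516
```

Run:
```python
from h import *
s=camera("side");cv2.imwrite("pics/s9.png",cv2.resize(s["img"][60:270,240:440],None,fx=2.8,fy=2.8))
o=get_obs();print(o["tcp_pos"],o["wrist_force"],o["gripper_width"])
```

```text
[575.38230066 157.97968128 152.07009274] [ 0.11100049  0.281141   -0.22888808] 0.513315825098976
```

View pics/s9.png

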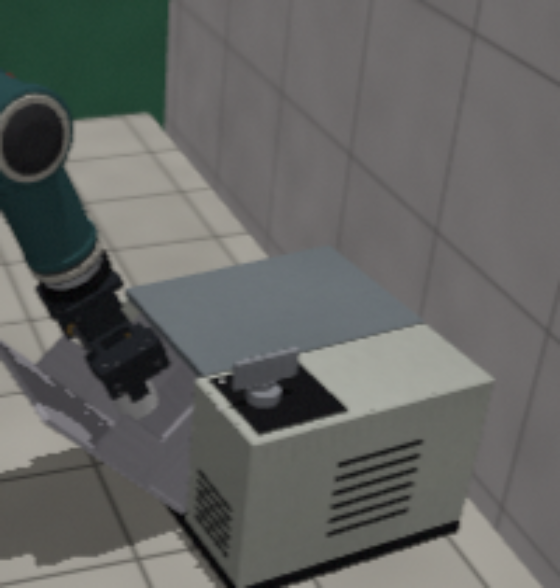

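Emit:
move_arm --deltas '[{"travel": [-0.003, 0, -0.014], "rotation": [0, 0, 0], "claw": 1}, {"travel": [0, 0, 0], "rotation": [0, 0, 0], "claw": 1}, {"travel": [0, 0, 0], "rotation": [0, 0, 0], "claw": 0}, {"travel": [0, 0, 0], "rotation": [0, 0, 0], "claw": 0}, {"travel": [0, 0, 0], "rotation": [0, 0, 0], "claw": 0}, {"travel": [0, 0, 0], "rotation": [0, 0, 0], "claw": 0}, {"travel": [0, 0, 0], "rotation": [0, 0, 0], "claw": 0}]'

```text
t: 10.3
tcp_pos: [577.4, 159.0, 144.7]
tcp_rot: [[0.908, 0.401, -0.121], [0.11, 0.051, 0.993], [0.404, -0.915, 0.002]]
wrist_force: [0.6, -0.9, 0.4]
gripper_width: 0.945
```

Emit:
move_arm --deltas '[{"travel": [-0.008, 0, 0.03], "rotation": [0, 0, 0], "claw": 0}, {"travel": [-0.01, 0, 0.04], "rotation": [0, 0, 0], "claw": 0}, {"travel": [-0.01, 0, 0.04], "rotation": [0, 0, 0], "claw": 0}, {"travel": [-0.01, 0, 0.04], "rotation": [0, 0, 0], "claw": 0.5}, {"travel": [-0.03, 0, 0.01], "rotation": [0, 0.07, 0], "claw": 1}, {"travel": [-0.04, 0, 0], "rotation": [-0.01, 0.075, 0], "claw": 1}, {"travel": [-0.04, 0, 0], "rotation": [-0.01, 0.075, 0], "claw": 1}]'

```text
t: 11.0
tcp_pos: [423.4, 157.9, 309.9]
tcp_rot: [[0.976, 0.184, -0.119], [0.115, 0.031, 0.993], [0.186, -0.982, 0.009]]
wrist_force: [0.6, -0.2, 0.3]
gripper_width: 0.662
```

Run:
```python
from h import *
s=camera("side");cv2.imwrite("pics/s10.png",cv2.resize(s["img"][60:270,240:440],None,fx=2.8,fy=2.8))
s=camera("top");cv2.imwrite("pics/t10.png",cv2.resize(s["img"][100:280,160:360],None,fx=3,fy=3))
o=get_obs();print(o["tcp_pos"],o["tcp_rot"],o["gripper_width"])
```

```text
[422.75576658 158.21723201 309.79388663] [[ 0.9755347   0.18432346 -0.1198203 ]
 [ 0.11590582  0.03190674  0.9927476 ]
 [ 0.18680975 -0.98234761  0.00976197]] 0.5720815006595641
```

View pics/s10.png

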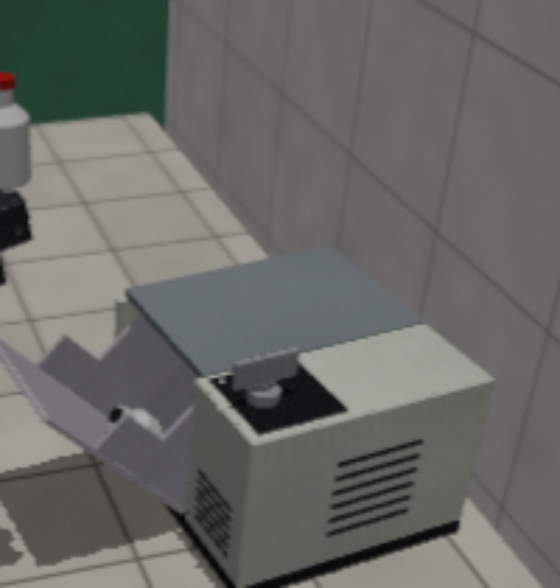

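View pics/t10.png

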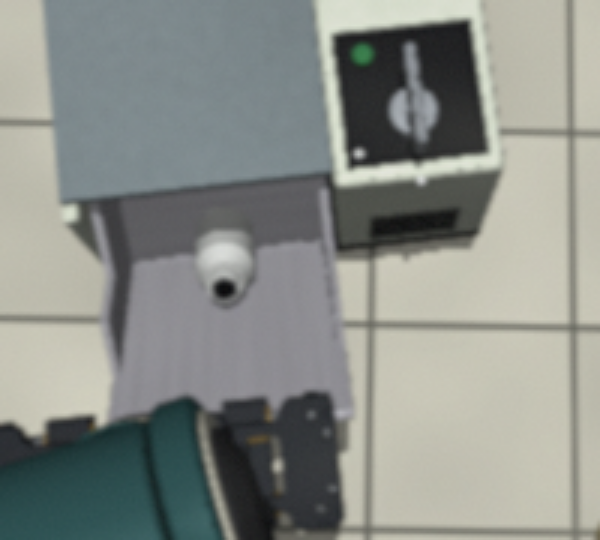

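The bottle lies inside the hopper (top crop (225,285), dark mouth visible). Now the fingers, closed and vertical, go down in front of the lip.

Emit:
move_arm --deltas '[{"travel": [-0.01, -0.01, 0], "rotation": [-0.01, 0.09, 0], "claw": 1}, {"travel": [-0.01, -0.01, 0], "rotation": [-0.02, 0.09, 0], "claw": 1}, {"travel": [0, 0, 0], "rotation": [0, 0, 0], "claw": 1}, {"travel": [0, 0, -0.03], "rotation": [0, 0, 0], "claw": 1}, {"travel": [0, 0, -0.03], "rotation": [0, 0, 0], "claw": 1}]'

```text
t: 11.6
tcp_pos: [407.4, 139.3, 253.6]
tcp_rot: [[0.993, 0.02, -0.119], [0.119, 0.006, 0.993], [0.02, -1.0, 0.004]]
wrist_force: [0.1, 0.4, 0.3]
gripper_width: 0.115
```

Emit:
move_arm --deltas '[{"travel": [-0.005, -0.002, -0.03], "rotation": [0, 0.01, 0], "claw": 1}, {"travel": [-0.002, 0, -0.03], "rotation": [0, 0, 0], "claw": 1}, {"travel": [-0.002, 0, -0.02], "rotation": [0, 0, 0], "claw": 1}, {"travel": [0, 0, 0], "rotation": [0, 0, 0], "claw": 1}]'

```text
t: 12.0
tcp_pos: [397.3, 137.3, 166.0]
tcp_rot: [[0.993, 0.014, -0.119], [0.118, 0.007, 0.993], [0.015, -1.0, 0.005]]
wrist_force: [-0.6, -0.1, 0.3]
gripper_width: 0.005
```

Run:
```python
from h import *
s=camera("side");cv2.imwrite("pics/s11.png",cv2.resize(s["img"][60:270,190:390],None,fx=2.8,fy=2.8))
o=get_obs();print(o["tcp_pos"],o["tcp_rot"],o["gripper_width"],o["wrist_force"])
```

```text
[398.21732926 137.56411176 167.44048568] [[ 0.99281787  0.01597072 -0.11856482]
 [ 0.11845774  0.00749553  0.9929308 ]
 [ 0.01674653 -0.99984436  0.00554984]] 0.00945343259880157 [-0.17124368 -0.46340941  0.07304872]
```

View pics/s11.png

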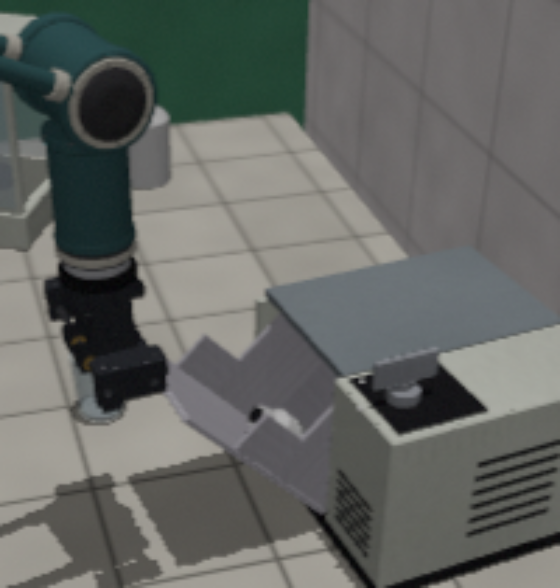

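Emit:
move_arm --deltas '[{"travel": [0.02, 0.002, -0.004], "rotation": [0, 0.01, 0], "claw": 1}, {"travel": [0.02, 0.002, 0], "rotation": [0, 0, 0], "claw": 1}, {"travel": [0.015, 0.002, 0.008], "rotation": [0, 0, 0], "claw": 1}, {"travel": [0.015, 0.002, 0.01], "rotation": [0, 0, 0], "claw": 1}, {"travel": [0.015, 0.002, 0.01], "rotation": [0, 0, 0], "claw": 1}]'

```text
t: 12.55
tcp_pos: [483.4, 148.5, 197.1]
tcp_rot: [[0.993, 0.005, -0.12], [0.12, 0.008, 0.993], [0.006, -1.0, 0.007]]
wrist_force: [-1.3, 0.6, -1.4]
gripper_width: 0.007
```

Emit:
move_arm --deltas '[{"travel": [0.015, 0.002, 0.005], "rotation": [0, 0, 0], "claw": 1}, {"travel": [0.015, 0.002, 0.005], "rotation": [0, 0, 0], "claw": 1}, {"travel": [0.015, 0.002, 0.002], "rotation": [0, 0, 0], "claw": 1}, {"travel": [0.015, 0.002, 0.001], "rotation": [0, 0, 0], "claw": 1}, {"travel": [0.012, 0.0015, 0], "rotation": [0, 0, 0], "claw": 1}]'

```text
t: 13.05
tcp_pos: [564.1, 159.9, 222.0]
tcp_rot: [[0.993, 0.022, -0.12], [0.12, 0.011, 0.993], [0.023, -1.0, 0.008]]
wrist_force: [-0.6, -0.7, 0.9]
gripper_width: 0.006
```

Emit:
move_arm --deltas '[{"travel": [0.01, 0.001, -0.003], "rotation": [0, 0.015, 0], "claw": 1}, {"travel": [0.008, 0.001, 0], "rotation": [0, 0, 0], "claw": 1}, {"travel": [0.006, 0.001, 0], "rotation": [0, 0, 0], "claw": 1}, {"travel": [0.004, 0, 0], "rotation": [0, 0, 0], "claw": 1}]'

```text
t: 13.45
tcp_pos: [590.7, 163.5, 222.4]
tcp_rot: [[0.993, -0.001, -0.12], [0.12, 0.011, 0.993], [-0.0, -1.0, 0.011]]
wrist_force: [-23.0, -1.7, 12.7]
gripper_width: 0.001
```

Emit:
move_arm --deltas '[{"travel": [0.001, 0, 0], "rotation": [0, 0, 0], "claw": 1}, {"travel": [0.001, 0, 0], "rotation": [0, 0, 0], "claw": 1}]'

```text
t: 13.65
tcp_pos: [590.3, 163.5, 222.5]
tcp_rot: [[0.993, -0.007, -0.121], [0.121, 0.01, 0.993], [-0.006, -1.0, 0.011]]
wrist_force: [-4.1, -0.7, 0.8]
gripper_width: 0.008
```

Run:
```python
from h import *
s=camera("side");cv2.imwrite("pics/s12.png",cv2.resize(s["img"][60:270,240:440],None,fx=2.8,fy=2.8))
o=get_obs();print(o["tcp_pos"],o["wrist_force"])
```

```text
[590.35013358 163.45875621 222.49058222] [-5.92763976 -1.66560693  2.99735094]
```

View pics/s12.png

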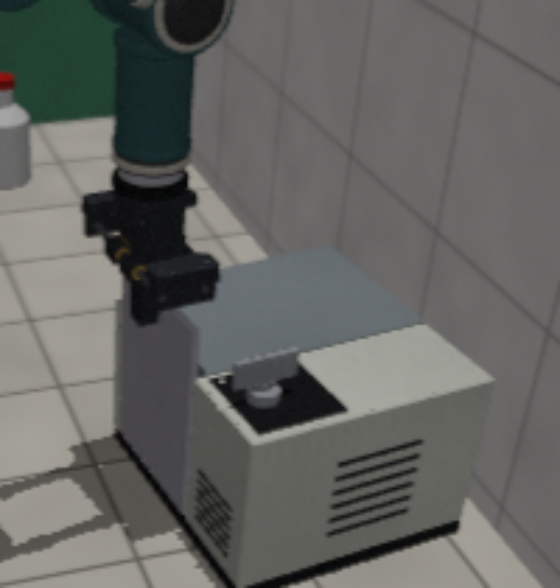

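Emit:
move_arm --deltas '[{"travel": [0.004, 0.0005, 0], "rotation": [0, 0, 0], "claw": 1}, {"travel": [0.004, 0.0005, 0], "rotation": [0, 0, 0], "claw": 1}]'

```text
t: 13.9
tcp_pos: [590.1, 163.4, 222.6]
tcp_rot: [[0.992, -0.025, -0.122], [0.122, 0.007, 0.992], [-0.024, -1.0, 0.01]]
wrist_force: [-17.4, -3.2, 8.5]
gripper_width: 0.006
```

Emit:
move_arm --deltas '[{"travel": [-0.015, -0.002, 0], "rotation": [0, 0, 0], "claw": 1}, {"travel": [-0.02, -0.003, 0.02], "rotation": [0, 0, 0], "claw": 1}, {"travel": [0, 0, 0.04], "rotation": [0, 0, 0], "claw": 0}, {"travel": [0, 0, 0.04], "rotation": [0, 0, 0], "claw": 0}, {"travel": [0.02, -0.03, 0.02], "rotation": [0, 0, 0], "claw": 0}, {"travel": [0.025, -0.035, 0], "rotation": [0, 0, 0], "claw": 0}, {"travel": [0.025, -0.035, 0], "rotation": [0, 0, 0], "claw": 0}, {"travel": [0.025, -0.03, 0], "rotation": [0, 0, 0], "claw": 0}]'

```text
t: 14.7
tcp_pos: [653.4, 28.9, 352.4]
tcp_rot: [[0.991, -0.005, -0.13], [0.13, 0.009, 0.991], [-0.004, -1.0, 0.009]]
wrist_force: [0.3, 0.4, -0.8]
gripper_width: 0.522
```

Run:
```python
from h import *
s=camera("wrist");cv2.imwrite("pics/w13.png",s["img"])
o=get_obs();print(o["tcp_pos"],o["tcp_rot"],o["gripper_width"])
```

```text
[656.69805851  23.88360341 351.38342975] [[ 0.99190039 -0.00259191 -0.12699171]
 [ 0.12700277  0.00467561  0.99189134]
 [-0.00197713 -0.99998571  0.00496692]] 0.5728373139832668
```

View pics/w13.png

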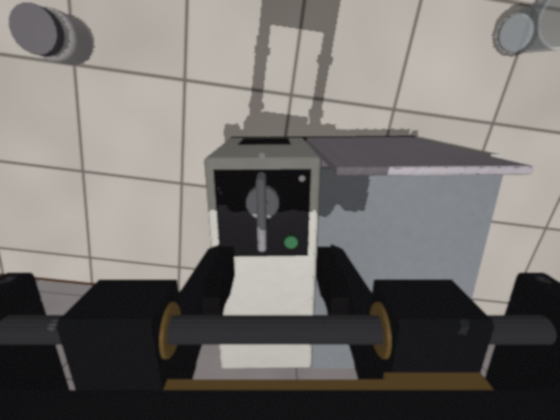

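Run:
```python
from h import *
s=camera("wrist");im=s["img"]
cv2.imwrite("pics/w14.png",np.hstack([cv2.resize(im[130:270,205:325],None,fx=4,fy=4,interpolation=cv2.INTER_CUBIC)]))
a=.1245;ex=np.array([np.cos(a),np.sin(a)]);ey=np.array([-ex[1],ex[0]])
for uv in ((340,167),(340,172),(480,167),(480,173)):
    p=onz(s,*uv,255)[:2]-[609.5,97];print(p@ex,p@ey)
k=[onz(s,262,175,257),onz(s,262,251,257)];print(k,(k[0]+k[1])/2)
```

```text
3.625290037159988 -23.544205652419784
7.920364885163122 -23.22081372526399
3.36480929435638 94.73064123176346
8.533355057658717 95.92521316901862
[array([630.68397995,   9.72311381, 257.        ]), array([701.89829098,  17.82571158, 257.        ])] [666.29113547  13.77441269 257.        ]
```

View pics/w14.png

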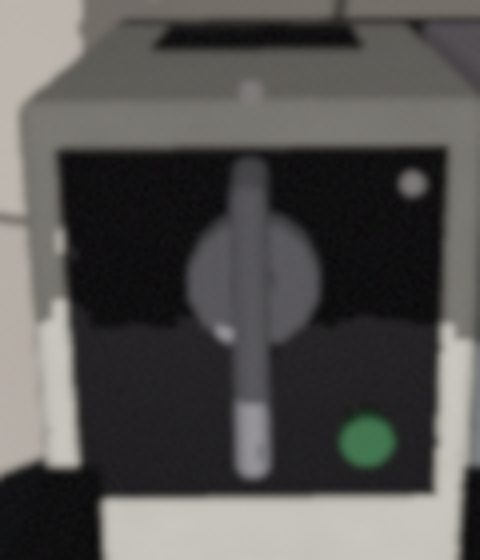

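Run:
```python
from h import *
s=camera("wrist")
k=[onz(s,267.6,176,257),onz(s,267.9,249.5,257)];print(k,(k[0]+k[1])/2, get_obs()["tcp_pos"],get_obs()["gripper_width"])
im=s["img"].astype(int)
for r in (190,200,210,220,230,238): print(r,im[r,255:282].sum(1))
print(onz(s,268,200,257))
```

```text
[array([628.39874422,  17.25351589, 257.        ]), array([696.85898608,  25.67938085, 257.        ])] [662.62886515  21.46644837 257.        ] [653.11043239  28.40553645 350.41515048] 0.661199675766056
190 [211 235 250 249 241 243 249 253 255 258 253 247 229 229 247 260 266 263
 249 229 207 188 158 120  80  53  55]
200 [265 265 270 263 247 240 242 253 256 259 256 246 224 216 225 247 262 269
 267 269 272 271 268 264 259 233 181]
210 [265 264 268 264 249 238 243 250 260 261 256 253 232 229 244 260 270 270
 266 271 267 266 262 239 198 129  73]
220 [108 109 108 122 157 202 231 250 255 262 260 251 235 197 144 102  91 104
 108 112 111 110 111 106 109 107 107]
230 [102 101 105 117 163 231 276 293 287 280 269 258 243 207 162 125 109 106
 104 104 104 102  99 104 107 105 106]
238 [ 98 102  98 108 162 256 345 400 433 445 446 429 394 322 223 136 106  97
  99 102  98 100 104  97  99  97 101]
[649.44250774  20.10647122 257.        ]
```

Run:
```python
from h import *
for i in range(2):
    s=camera("wrist");im=s["img"]
o=get_obs();print(o["tcp_pos"],o["joint_vel"].round(3))
g=im.astype(int).sum(2)
pts=[]
for r in range(224,244,3):
    x=np.arange(250,285);w=np.clip(g[r,250:285]-130,0,None);u=(x*w).sum()/w.sum();pts.append(onz(s,u,r,257));print(r,u.round(2),pts[-1].round(1))
x0=int(round(u));print([ (r,g[r,x0]) for r in range(160,262,2)])
```

```text
[651.51001045  30.57345283 350.32581353] [ 0.022 -0.014  0.015 -0.     0.006 -0.003]
224 259.67 [669.6  19.  257. ]
227 259.78 [672.5  19.4 257. ]
230 259.17 [675.5  19.2 257. ]
233 259.7 [678.3  20.  257. ]
236 259.89 [681.2  20.5 257. ]
239 259.98 [684.2  20.9 257. ]
242 260.87 [687.   22.1 257. ]
[(160, np.int64(354)), (162, np.int64(347)), (164, np.int64(346)), (166, np.int64(344)), (168, np.int64(344)), (170, np.int64(315)), (172, np.int64(131)), (174, np.int64(126)), (176, np.int64(191)), (178, np.int64(202)), (180, np.int64(199)), (182, np.int64(220)), (184, np.int64(240)), (186, np.int64(244)), (188, np.int64(242)), (190, np.int64(244)), (192, np.int64(245)), (194, np.int64(246)), (196, np.int64(246)), (198, np.int64(245)), (200, np.int64(251)), (202, np.int64(247)), (204, np.int64(248)), (206, np.int64(251)), (208, np.int64(251)), (210, np.int64(254)), (212, np.int64(249)), (214, np.int64(256)), (216, np.int64(251)), (218, np.int64(253)), (220, np.int64(252)), (222, np.int64(256)), (224, np.int64(253)), (226, np.int64(257)), (228, np.int64(256)), (230, np.int64(284)), (232, np.int64(359)), (234, np.int64(389)), (236, np.int64(420)), (238, np.int64(437)), (240, np.int64(439)), (242, np.int64(436)), (244, np.int64(436)), (246, np.int64(422)), (248, np.int64(437)), (250, np.int64(440)), (252, np.int64(426)), (254, np.int64(278)), (256, np.int64(108)), (258, np.int64(347)), (260, np.int64(560))]
```

Emit:
move_arm --deltas '[{"travel": [0.007, -0.008, -0.02], "rotation": [0, 0, 0], "claw": 0}, {"travel": [0.003, -0.004, -0.03], "rotation": [0, 0, 0], "claw": 0}, {"travel": [0, 0, -0.02], "rotation": [0, 0, 0], "claw": 0}, {"travel": [0, 0, 0], "rotation": [0, 0, 0], "claw": 0}]'

```text
t: 15.35
tcp_pos: [660.6, 24.0, 281.3]
tcp_rot: [[0.991, -0.003, -0.136], [0.136, 0.011, 0.991], [-0.002, -1.0, 0.011]]
wrist_force: [-0.1, 0.4, -0.6]
gripper_width: 0.999
```

Emit:
move_arm --deltas '[{"travel": [0.003, -0.004, -0.02], "rotation": [-0.01, 0, -0.01], "claw": 0}, {"travel": [0, -0.001, -0.02], "rotation": [0, 0, 0], "claw": 0}, {"travel": [0, 0, -0.005], "rotation": [0, 0, 0], "claw": 0}, {"travel": [0, 0, 0], "rotation": [0, 0, 0], "claw": 0}]'

```text
t: 15.75
tcp_pos: [663.6, 23.7, 240.4]
tcp_rot: [[0.991, 0.003, -0.131], [0.131, 0.002, 0.991], [0.003, -1.0, 0.001]]
wrist_force: [0.0, 0.7, 1.3]
gripper_width: 0.998
```

Run:
```python
from h import *
s=camera("wrist");cv2.imwrite("pics/w15.png",s["img"])
o=get_obs();print(o["tcp_pos"],o["tcp_rot"],o["wrist_force"],proj(s,[664.8,18.4,257]))
```

```text
[663.82009587  23.77810258 240.99210478] [[ 0.99139993  0.00380447 -0.13081174]
 [ 0.13080553  0.00183946  0.99140634]
 [ 0.0040124  -0.99999107  0.00132599]] [-0.73916373 -0.25466239 -0.75514896] [264.7236793  279.13236506]
```

View pics/w15.png

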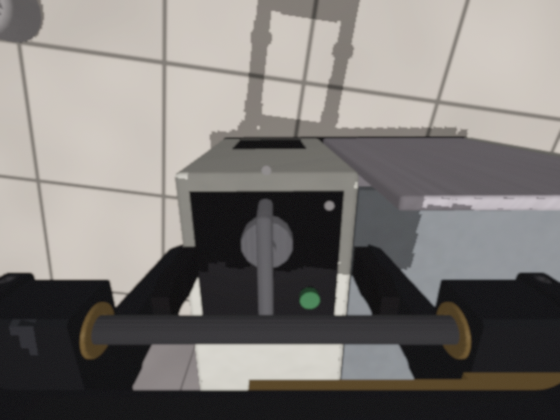

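Emit:
move_arm --deltas '[{"travel": [0.001, -0.005, -0.008], "rotation": [0, 0, 0], "claw": 0}, {"travel": [0, 0, -0.005], "rotation": [0, 0, 0], "claw": 0}, {"travel": [0, 0, 0], "rotation": [0, 0, 0], "claw": 0}]'

```text
t: 16.1
tcp_pos: [666.6, 19.0, 231.2]
tcp_rot: [[0.991, 0.01, -0.132], [0.132, 0.002, 0.991], [0.01, -1.0, 0.001]]
wrist_force: [-0.2, -0.5, -0.4]
gripper_width: 1.001
```

Emit:
move_arm --deltas '[{"travel": [-0.002, -0.001, -0.004], "rotation": [0, 0.008, -0.006], "claw": 0.5}, {"travel": [0, 0, 0], "rotation": [0, 0, 0], "claw": 0.8}, {"travel": [0, 0, 0], "rotation": [0, 0, 0], "claw": 0.8}, {"travel": [0, 0, 0], "rotation": [0, 0, 0], "claw": 0.8}, {"travel": [0, 0, 0], "rotation": [0, 0, 0], "claw": 0.8}, {"travel": [0, 0, 0], "rotation": [0, 0, 0], "claw": 0.8}, {"travel": [0, 0, 0], "rotation": [0, 0, 0], "claw": 0.8}]' --force 4

```text
t: 16.8
tcp_pos: [665.0, 17.5, 227.8]
tcp_rot: [[0.992, 0.002, -0.124], [0.124, 0.002, 0.992], [0.003, -1.0, 0.002]]
wrist_force: [0.4, -0.1, -0.4]
gripper_width: 0.391
```

Emit:
move_arm --deltas '[{"travel": [0, 0, 0], "rotation": [0, 0, 0], "claw": 1}, {"travel": [0, 0.0, 0], "rotation": [0, 0, 0], "claw": 1}, {"travel": [0, 0, 0], "rotation": [0, 0, 0], "claw": 1}, {"travel": [0, 0, 0], "rotation": [0, 0, 0], "claw": 1}]'

```text
t: 17.2
tcp_pos: [664.9, 18.5, 227.9]
tcp_rot: [[0.992, 0.002, -0.125], [0.125, 0.004, 0.992], [0.003, -1.0, 0.003]]
wrist_force: [0.1, 3.6, 0.1]
gripper_width: 0.092
```

Run:
```python
from h import *
s=camera("wrist");cv2.imwrite("pics/w16.png",s["img"])
o=get_obs();print(o["tcp_pos"],o["wrist_force"],o["moment"],o["gripper_width"])
```

```text
[664.95121508  18.42982315 227.93766303] [-0.40154053  4.54480043  0.58712117] [0.54721585 0.04621085 0.02350278] 0.09233040374195021
```

View pics/w16.png

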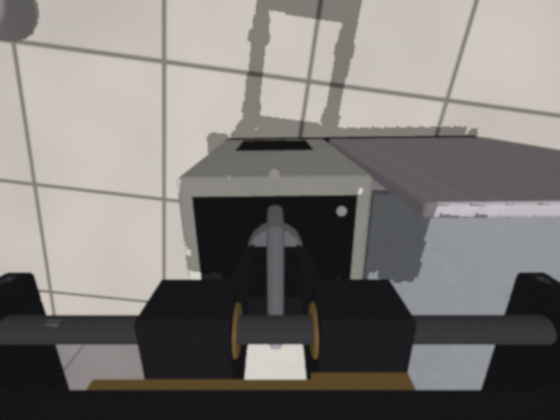

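Emit:
move_arm --deltas '[{"travel": [0, 0.001, 0], "rotation": [0, 0, 0], "claw": 1}, {"travel": [0, 0, 0], "rotation": [0, 0, 0], "claw": 1}]' --force 40

```text
t: 17.45
tcp_pos: [664.9, 18.5, 227.9]
tcp_rot: [[0.992, 0.002, -0.125], [0.125, 0.001, 0.992], [0.003, -1.0, 0.001]]
wrist_force: [-0.2, 2.1, -0.8]
gripper_width: 0.084
```

Emit:
move_arm --deltas '[{"travel": [0, 0, 0], "rotation": [0, 0, -0.1], "claw": 1}, {"travel": [0, 0, 0], "rotation": [0, 0, -0.1], "claw": 1}, {"travel": [0, 0, 0], "rotation": [0, 0, -0.1], "claw": 1}, {"travel": [0, 0, 0], "rotation": [0, 0, -0.1], "claw": 1}]'

```text
t: 17.85
tcp_pos: [665.0, 19.1, 227.9]
tcp_rot: [[0.959, 0.003, 0.285], [-0.285, 0.001, 0.959], [0.002, -1.0, 0.002]]
wrist_force: [0.4, 0.8, 0.9]
gripper_width: 0.091
```

Emit:
move_arm --deltas '[{"travel": [0, 0, 0], "rotation": [0, 0, -0.1], "claw": 1}, {"travel": [0, 0, 0], "rotation": [0, 0, -0.1], "claw": 1}, {"travel": [0, 0, 0], "rotation": [0, 0, -0.1], "claw": 1}, {"travel": [0, 0, 0], "rotation": [0, 0, -0.1], "claw": 1}, {"travel": [0, 0, 0], "rotation": [0, 0, -0.1], "claw": 1}]'

```text
t: 18.35
tcp_pos: [665.4, 19.7, 227.9]
tcp_rot: [[0.69, 0.004, 0.724], [-0.724, 0.0, 0.69], [0.003, -1.0, 0.003]]
wrist_force: [0.8, 0.2, -0.6]
gripper_width: 0.089
```

Emit:
move_arm --deltas '[{"travel": [0, 0, 0], "rotation": [0, 0, -0.08], "claw": 1}, {"travel": [0, 0, 0], "rotation": [0, 0, -0.05], "claw": 1}, {"travel": [0, 0, 0], "rotation": [0, 0, -0.03], "claw": 1}, {"travel": [0, 0, 0], "rotation": [0, 0, -0.03], "claw": 1}]'

```text
t: 18.75
tcp_pos: [665.5, 19.8, 227.9]
tcp_rot: [[0.535, 0.005, 0.845], [-0.845, -0.001, 0.535], [0.003, -1.0, 0.003]]
wrist_force: [-0.2, -0.1, -0.2]
gripper_width: 0.094
```

Run:
```python
from h import *
s=camera("side");cv2.imwrite("pics/s17.png",cv2.resize(s["img"][130:270,270:420],None,fx=4,fy=4))
o=get_obs();r=o["tcp_rot"];print(o["tcp_pos"],o["wrist_force"],o["moment"],o["gripper_width"],np.arctan2(r[1,0],r[0,0])-.1245)
```

```text
[665.53799503  19.82406525 227.94620862] [-1.29215704  0.5157722   0.52196741] [-0.00262091  0.06558801  0.65420987] 0.09151705638479019 -1.1319659295859796
```

View pics/s17.png

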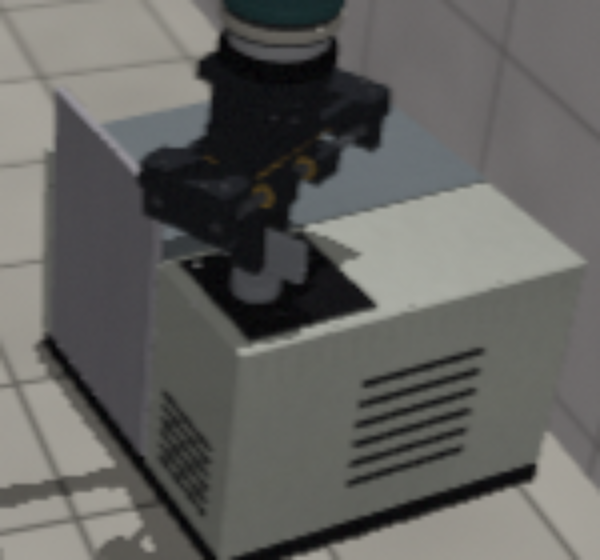

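Emit:
move_arm --deltas '[{"travel": [0, 0, 0], "rotation": [0, 0, -0.015], "claw": 1}, {"travel": [0, 0, 0], "rotation": [0, 0, -0.015], "claw": 1}, {"travel": [0, 0, 0], "rotation": [0, 0, -0.015], "claw": 1}, {"travel": [0, 0, 0], "rotation": [0, 0, -0.015], "claw": 1}, {"travel": [0, 0, 0], "rotation": [0, 0, -0.015], "claw": 1}, {"travel": [0, 0, 0], "rotation": [0, 0, -0.015], "claw": 1}, {"travel": [0, 0, 0], "rotation": [0, 0, -0.015], "claw": 1}, {"travel": [0, 0, 0], "rotation": [0, 0, -0.015], "claw": 1}]'

```text
t: 19.6
tcp_pos: [665.5, 19.8, 227.9]
tcp_rot: [[0.425, 0.004, 0.905], [-0.905, -0.003, 0.426], [0.004, -1.0, 0.003]]
wrist_force: [-0.5, 0.4, -0.2]
gripper_width: 0.106
```

Emit:
move_arm --deltas '[{"travel": [0, 0, 0], "rotation": [0, 0, 0], "claw": 0}, {"travel": [0, 0, 0], "rotation": [0, 0, 0], "claw": 0}, {"travel": [0, 0, 0], "rotation": [0, 0, 0], "claw": 0}, {"travel": [0, 0, 0], "rotation": [0, 0, 0], "claw": 0}, {"travel": [0, 0, 0], "rotation": [0, 0, 0], "claw": 0}, {"travel": [0, 0, 0], "rotation": [0, 0, 0], "claw": 0}, {"travel": [0, 0, 0], "rotation": [0, 0, 0], "claw": 0}, {"travel": [0, 0, 0], "rotation": [0, 0, 0], "claw": 0}]'

```text
t: 20.4
tcp_pos: [665.9, 18.8, 228.0]
tcp_rot: [[0.419, 0.005, 0.908], [-0.908, -0.003, 0.419], [0.004, -1.0, 0.003]]
wrist_force: [-1.0, -0.5, 0.7]
gripper_width: 0.808
```

Emit:
move_arm --deltas '[{"travel": [0, 0, 0.02], "rotation": [0, 0, 0], "claw": 0}, {"travel": [0, 0, 0.03], "rotation": [0, 0, 0], "claw": 0}, {"travel": [0, 0, 0.04], "rotation": [0, 0, 0], "claw": 0}, {"travel": [0, 0, 0.04], "rotation": [0, 0, 0], "claw": 0}, {"travel": [-0.02, -0.04, 0.02], "rotation": [0, 0, 0], "claw": 0}, {"travel": [-0.02, -0.04, 0], "rotation": [0, 0, 0], "claw": 0}, {"travel": [-0.02, -0.04, 0], "rotation": [0, 0, 0], "claw": 0}, {"travel": [-0.02, -0.04, 0], "rotation": [0, 0, 0], "claw": 0}]'

```text
t: 21.2
tcp_pos: [582.8, -138.8, 381.7]
tcp_rot: [[0.428, 0.002, 0.904], [-0.904, -0.001, 0.428], [0.001, -1.0, 0.002]]
wrist_force: [-1.3, 0.1, 0.5]
gripper_width: 1.001
```

Emit:
move_arm --deltas '[{"travel": [-0.02, -0.04, 0], "rotation": [0, 0, 0], "claw": 0}, {"travel": [-0.02, -0.04, 0], "rotation": [0, 0, 0], "claw": 0}, {"travel": [-0.02, -0.04, 0], "rotation": [0, 0, 0], "claw": 0}, {"travel": [0, 0, 0], "rotation": [0, 0, 0], "claw": 0}]'

```text
t: 21.6
tcp_pos: [517.4, -266.4, 383.1]
tcp_rot: [[0.424, 0.004, 0.905], [-0.905, -0.003, 0.424], [0.004, -1.0, 0.002]]
wrist_force: [0.5, 0.6, -0.4]
gripper_width: 1.0
```

Run:
```python
from h import *
s=camera("side");cv2.imwrite("pics/s18.png",s["img"])
t=camera("top");cv2.imwrite("pics/t18.png",t["img"])
cv2.imwrite("pics/c18.png",cv2.resize(t["img"][30:200,160:340],None,fx=3.5,fy=3.5,interpolation=cv2.INTER_CUBIC))
```

```text
(no output)
```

View pics/s18.png

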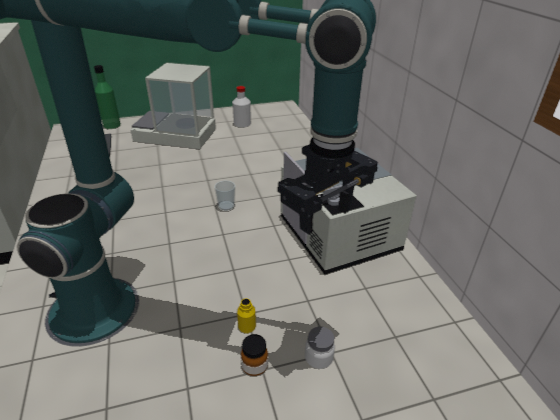

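View pics/t18.png

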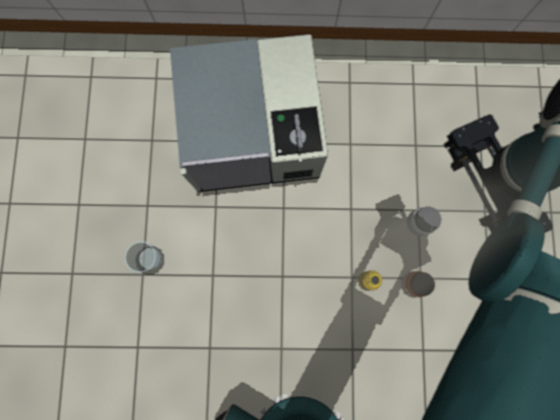

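View pics/c18.png

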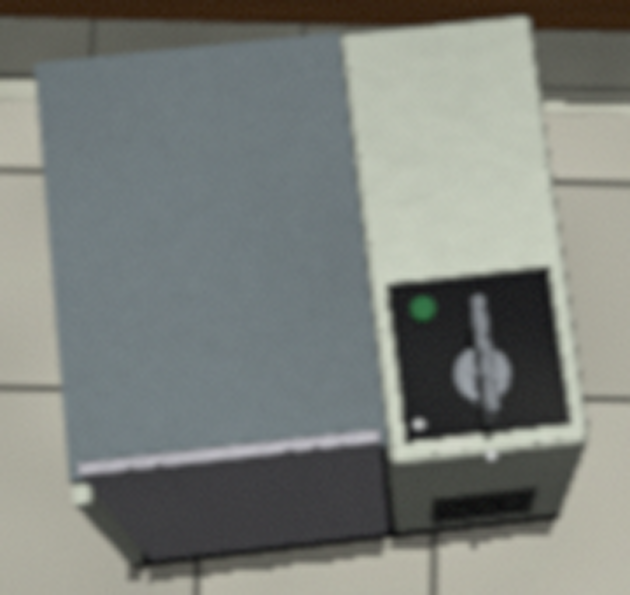

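The key is back at run (crop (478,296) to (493,410), same as at the start). The hopper is shut, with its lip against the roof edge. All bystanders are standing where they were. Handing in.

```bash
python3 -c "
from bench import *
print(close_job())"
```

```text
the job is handed in; nothing more can be done
None
```

The job is done and handed in, after about 22 s of robot time.

- **Hopper opened:** I hooked the lip from behind and tipped the hopper to about 0.7 rad. It had started slightly ajar.
- **Bottle:** I gripped the slim white uncapped bottle and dropped it into the hopper. The top and side views showed it lying inside. Afterwards the spot where it had stood was empty.
- **Hopper shut:** I pushed the panel against its stop, with about 17–23 N at the wrist. The wrist view before turning the key put the lip about 3.5 to 8 mm behind the front face, against 0 to 8 when fully shut.
- **Key:** I turned it clockwise to its stop, where the wrist moment was about 0.65 N m against the spring's 0.11. I held it there for about 1 s, then opened the gripper to let it spring back. The fingers ended up at about 1.26 rad while the key stops at 1.05, so the grip twisted slightly on the bow.

In the last pictures the key is at run and the hopper is shut. The yellow bottle, both jars and the beaker are standing where they were, and the arm is well clear. No check failed. I could not look into the shut hopper, so the bottle was last seen just before closing.

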